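# Swing the board under the microscope and lock the stage

### The job

The circuit board sits on the long arm of a rotary stage. With one fingertip, push a spoke or arm of the stage round until the square chip in the middle of the board is centred under the microscope (the thick white barrel with the ring light, not the thin dispensing syringe), and only then push the stage's flat lock lever round until it is fully against its stop. Push gently, do not grip or lift anything, keep off the microscope and the syringe with their columns, and leave everything else on the bench where it stands.

Things in the scene. Friction and masses are not known exactly. Their poses are not given: they have to be found in the camera images.
- rotor (a joint): turn of the stage about its upright axis, rad: 0 when the board's arm points to the orange plate's -x side (roughly at the robot), growing counter-clockwise seen from above; stops at -2.8 and 2.8, starts within 0.4 of 0. Stiff (0.12 N m, under 2 N at a spoke), stays where left. The board is under the microscope near -2.1 if that stands on the left (+y), near +2.1 if on the right
- hub (a point): on the stage's axis, at mid-height of the spokes (55 mm above the table). Aluminium hub 56 mm across, top 66 mm above the table, on a steel spindle 52 mm across (84 mm near the plate). The orange base plate (8 mm thick, 385 x 520 mm) is fixed to the table
- chip (a point): middle of the top of the square black chip (20 mm) in the centre of the blue board, 67 mm above the table, 150 mm from the stage's axis. The board (62 x 82 mm, long side across the arm) is fixed on a 70 x 90 mm plate at the end of the flat arm (16 mm wide, 10 mm high, middle 55 mm above the table); chip and arm turn together
- spoke_left (a point): centre of the 19 mm black ball at the end of the spoke a quarter turn clockwise, seen from above, from the board's arm (on the +y side when the rotor reads 0); 95 mm from the axis, 55 mm above the table. Each of the three spokes is a straight steel rod 10 mm thick from hub to ball, with nothing but the plate below it
- spoke_far (a point): the same for the spoke opposite the board's arm
- spoke_right (a point): the same for the spoke a quarter turn counter-clockwise from the board's arm (on the -y side when the rotor reads 0)
- lens (a point): centre of the microscope's lens, 135 mm above the table, looking straight down, 150 mm from the stage's axis: the chip passes right under it. White barrel 38 mm across, ring light 52 mm across, 275 mm high, held from a dark column (22 mm thick, 300 mm high) 115 mm farther to the plate's +x side. Fixed. Stands at the far left or far right of the stage, the syringe at the other place
- needle (a point): tip of the thin dispensing syringe's needle, 118 mm above the table: clear upright tube 18 mm across, up to 240 mm high, on a like arm and column (220 mm high). Fixed; not used in this job
- lock (a joint): turn of the lock lever about its upright pivot, rad: 0 when it points to the plate's -x side (roughly at the robot), growing counter-clockwise seen from above (its end swings away from the stage's axis, to the -y side) up to its stop at 1.4, where it is locked. Starts between 0 and 0.4, stiff (0.06 N m), stays where left
- lock_pivot (a point): on the pivot axis of the lock lever, mid-height of the lever (47 mm above the table), on a dark post 32 mm across, at the right (-y) side of the orange plate. The lever is a flat steel bar 14 mm wide and 8 mm high
- lock_end (a point): centre of the black round button at the lever's end (18 mm across, reaching from 40 to 58 mm above the table), 85 mm from the pivot; this point is 47 mm above the table
- flux_bottle: small amber glass bottle with black cap, 34 mm across, 65 mm tall, loose on the orange plate. Bystander; origin at the middle of its underside
- glue_bottle: small white bottle with grey cap, 32 mm across, 75 mm tall, loose on the orange plate between the two columns. Bystander; origin at the middle of its underside
- solder_spool: grey spool, 56 mm across, 42 mm tall, standing on the mat. Bystander; origin at the middle of its underside
- tweezers: steel tweezers, about 120 mm long, 12 mm high, lying on the mat. Bystander; origin at the middle of its underside
- screwdriver: black-handled screwdriver, 160 mm long, lying on the mat. Bystander; origin at the middle of its underside
- spare_board: spare circuit board 100 x 70 mm with an aluminium heat sink, lying on the mat; not the board of this job. Bystander; origin at the middle of its underside
- mug: white mug, 76 mm across, 90 mm tall. Bystander; origin at the middle of its underside

How it is judged:
On the way, in this order (a step that is already met when the one before it is completed fails the run):
1. the chip is brought to rest under the microscope while the lock lever is still open (horizontal distance between chip and lens below 0.01 m and velocity of joint rotor between -0.05 and 0.05 rad/s and value of joint lock below 1 rad), for 0.3 s.
2. the lock lever is pushed against its stop (value of joint lock above 1.28 rad and horizontal distance between chip and lens below 0.01 m), for 0.2 s.
At the end, for the whole second after the job is handed in: The chip's centre is within 10 mm of the microscope's axis seen from above, the lock lever is against its stop (above 1.28 rad of 1.4), and both are at rest (all of step 2 and velocity of joint rotor between -0.05 and 0.05 rad/s and velocity of joint lock between -0.05 and 0.05 rad/s); the robot touches nothing.
It fails at once if the stage or the lever is gripped or shoved hard (more than 18 N from the fingers) (contact force between the fingers and stage above 18 N).
It fails at once if the microscope or the syringe, with its column, is bumped (more than 3 N) (contact force between any of the fingers, the arm and scope above 3 N or contact force between any of the fingers, the arm and syringe above 3 N).
It fails at once if another thing on the bench is moved or lifted by more than 20 mm (distance of any of flux_bottle, glue_bottle, solder_spool, tweezers, screwdriver, spare_board, mug from where it was at the start of the episode above 0.02 m).
It also fails if it takes over 61 s, if anything falls off the work surface, if the arm or the gripper's body presses on something with over 40 N, if the wrist force passes 120 N, or if a joint passes its speed limit or range.

### The arm

A 7-joint arm with a two-finger parallel gripper is mounted at the origin on the work surface. World frame = base frame: x ahead of the robot, y to its left, z up, the work surface at z = 0. Lengths are in m, angles in rad, forces in N, time in s.
With the tool pointing down it reaches from about 0.425 to 0.8 m from the base axis. Payload 8.3 kg.
Tool frame: the origin (TCP) lies on the centre line of the jaws, within the pads' length; the fingertips stand 14 mm ahead of it and the grasp point (between the pads) lies 5 mm behind it (tcp_to_tips is the distance from the TCP to the fingertips, in m); z points along the fingers, y is the line along which they close (so a half turn about z gives the same grasp; the last joint's range is limited). The gripper opens to 85 mm and grips with 20 to 120 N. Pads are 22 mm wide; open, the fingers measure 114 mm over their backs; the gripper's body (76 mm by 85 mm) begins 54 mm behind the grasp point. The pads swing forward as they close: fully open they stand 13 mm farther back than shut.
Start: joints at [-1.362, 0.383, 0.016, 1.37, -0.006, 1.388, -0.046], TCP at [0.168, 0.602, 0.245] pointing down, gripper open.
Joint ranges: [-2.95, 2.95], [-0.25, 2.06], [-1.52, 1.56], [0.18, 2.33], [-1.44, 4.58], [0.02, 2.06], [-3.01, 3.01]. Speed limits (rad/s): [2.39, 2.39, 3.01, 3.01, 3.14, 3.14, 3.14].

### API

Orientations are given as [roll, pitch, yaw] about the fixed x, y, z axes, in that order (R = Rz(yaw) Ry(pitch) Rx(roll)).
In Python, from bench import sense, get_image, finish_job, tcp_to_tips gives the robot as it stands.
- The arm moves only by the tool arm_command, never from a script. Its argument "increments" is a list that holds one entry, the list of rows, each a list of 5 numbers: the closure, from -1 (fully open) to 1 (shut), so that 0 is half open, then the shift along the tool's x, y, z in m, then the turn about the tool's z in degrees. In form: [[[gripper, x, y, z, spin], ...]]. A call has 1 to 12 rows; each row is the pose to reach, as a shift and turn from the pose commanded when the call began, along the tool's axes at that moment; what a row does not reach only later rows make up. A row lasts 1/12 s, in which the tool goes at most 41.7 mm and 7.16 degrees, less where a joint would pass 70% of its speed; a pose out of reach is approached as far as the arm can. A call with a gripper value outside its range is refused whole. The fingers move at their own pace and stop on an object; "newtons" is the grip in N (left out, the last holds). Time passes only in rows, so rows that repeat a pose let the fingers close. It gives the time, the measured TCP pose, the force, the opening and the grip force at its end, in the units of the state.
- sense(): the state, without advancing time (a new reading comes with each control period).
- get_image(name): name is "side" or "top" or "wrist"; returns a dict with "frame" (420x560x3 uint8, red, green, blue), "camera_matrix" (3x3 intrinsics, pixels), "position" and "orientation" of the camera in the world. Camera axes: x right, y up, looking along -z (the intrinsics and any distortion apply to the point x, -y, -z); pixel columns grow to the right and rows downward; lengths in m; the calibration is good to about 2 mm. A picture is of the moment at which its call begins. There is no depth.
- finish_job(): hands the job in; it is judged then, once.
The state is a dict: "t": time; "qpos": joint angles; "qd": joint speeds; "effort": joint torques, N m; "eef_pos": TCP position; "tool_rot": TCP orientation; "contact_force": force on the tool from outside, world axes, zero at the start; "moment": the same for the moment, N m; "gripper_width": opening from 0.0 (shut) to 1.0 (fully open); "grip_force": force on a finger pad.
Only numpy, scipy, OpenCV 4.12 (cv2) and the standard library are available. Lean on these libraries where they do the work, as an engineer would, in place of code of your own. Each camera call takes 0.05 s, during which the arm holds its last target. There are 200 camera calls.

## Working session

There is one attempt and no reset: what is moved stays moved. The work goes in short steps, Python scripts to look and compute and a tool call to move; the robot and the scene stay as the last step left them, time stands still between calls to the robot, and variables do not carry over. Pictures are saved under pics/ and viewed, at most 12 in all, crops included, and the job is handed in when it is done.

Besides the shell and the picture viewer there is one more tool, called after "Emit:" by a JSON object that holds its "api" and its "payload". arm_command: Moves the arm, as the interface text tells. Its arguments: {"type":"object","properties":{"increments":{"type":"array","items":{"type":"array","items":{"type":"array","items":{"type":"number"}}}},"newtons":{"type":"number"}},"required":["increments"]}

```bash
mkdir -p pics
cat > h.py <<'E'
import numpy as np, cv2
from bench import sense, get_image, finish_job, tcp_to_tips
from scipy.spatial.transform import Rotation as R
def rot(o):
    o=np.array(o,float)
    if o.shape==(3,3): return o
    return R.from_euler('xyz',o).as_matrix() if o.size==3 else R.from_quat(o).as_matrix()
def ray(im,u,v):
    d=np.linalg.inv(im['camera_matrix'])@[u,v,1]; d=np.array([d[0],-d[1],-d[2]])
    return np.array(im['position']),rot(im['orientation'])@d
def onz(im,u,v,z):
    p,d=ray(im,u,v); return p+d*(z-p[2])/d[2]
def proj(im,P):
    c=rot(im['orientation']).T@(np.array(P)-im['position']); q=np.array(im['camera_matrix'])@[c[0],-c[1],-c[2]]; return q[:2]/q[2]
def save(im,n): cv2.imwrite(f'pics/{n}.png',im['frame'][:,:,::-1])
E
python3 - <<'E'
from h import *
for n in('top','side'):
    im=get_image(n); save(im,n+'0'); print({k:v for k,v in im.items() if k!='frame'})
print(sense(),tcp_to_tips)
E
```

```text
{'camera_matrix': array([[425.07438095,   0.        , 279.35259033],
       [  0.        , 425.07438095, 209.11719356],
       [  0.        ,   0.        ,   1.        ]]), 'position': array([ 0.37271847, -0.00545858,  1.23890186]), 'orientation': array([ 0.14978876, -0.02392311, -1.59249221])}
{'camera_matrix': array([[493.83595445,   0.        , 283.23948737],
       [  0.        , 493.83595445, 208.86861664],
       [  0.        ,   0.        ,   1.        ]]), 'position': array([ 0.30709145, -1.06344917,  1.18205022]), 'orientation': array([ 0.78290519, -0.00959143, -0.22205598])}
{'t': 0.1, 'qpos': array([-1.36191265,  0.38416371,  0.01636154,  1.37100125, -0.00629395,
        1.38818905, -0.04649622]), 'qd': array([ 1.38479295e-03, -4.57244230e-03,  2.10167191e-04,  3.99528796e-05,
        1.07903924e-03,  2.12869856e-04, -2.72816062e-04]), 'effort': array([ 3.62761937e-03, -6.29130793e+01,  8.47676452e-01, -3.72765970e+01,
        1.67231943e-02,  1.02943968e-02,  3.08381152e-05]), 'eef_pos': array([0.1676289 , 0.60168008, 0.24439438]), 'tool_rot': array([-3.13988058e+00,  2.40666884e-05,  2.86989009e+00]), 'contact_force': array([ 0.37019388, -0.45227411,  0.15744875]), 'moment': array([0.02385314, 0.0116129 , 0.01157871]), 'grip_force': 0.0, 'gripper_width': 1.0002884328610928} 0.014
```

View pics/top0.png

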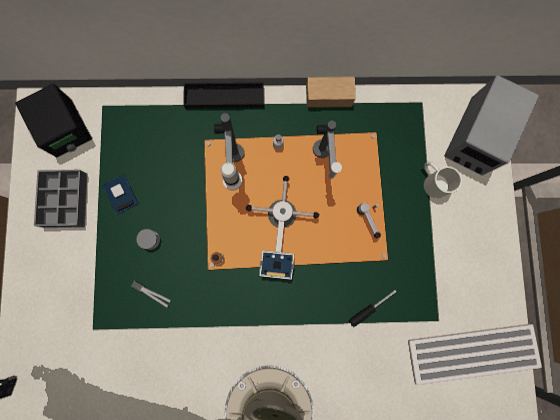

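View pics/side0.png

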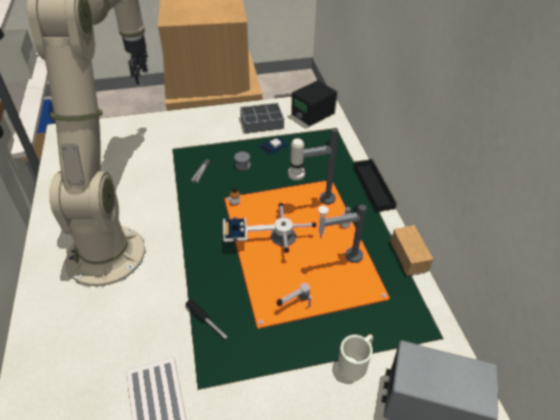

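The top view shows the microscope on the left (barrel at about (229,170), ring at (233,182)), so the rotor target is about -2.1. The hub is at (283,211), the chip at (277,265), and the spoke balls at (249,208), (286,179) and (317,215). The lock pivot is at (364,209) with its end at (377,235), and the syringe is near (336,168). The side view agrees. I'll enlarge the top view to measure.

Run:
```python
from h import *
im=get_image('top'); f=im['frame']
c=cv2.resize(f[130:280,200:400],None,fx=4,fy=4,interpolation=cv2.INTER_CUBIC); cv2.imwrite('pics/topc.png',c[:,:,::-1])
s=get_image('side')['frame']
c=cv2.resize(s[130:320,210:400],None,fx=3.1,fy=3.1,interpolation=cv2.INTER_CUBIC); cv2.imwrite('pics/sidec.png',c[:,:,::-1])
for n,u,v,z in [('hub',283,211,.066),('chip',277,265,.067),('L',249,208,.055),('F',286,179,.055),('Rr',317,215,.055),('piv',364,209,.051),('end',377,235,.058),('syrtop',336,168,.24),('scopetop',229,170,.275),('ring',233,182,.135),('flux',217,258,.065)]: print(n,onz(im,u,v,z).round(3))
```

```text
hub [ 0.544 -0.047  0.066]
chip [ 0.395 -0.028  0.067]
L [0.556 0.048 0.055]
F [ 0.637 -0.058  0.055]
Rr [ 0.532 -0.143  0.055]
piv [ 0.547 -0.278  0.051]
end [ 0.472 -0.309  0.058]
syrtop [ 0.621 -0.172  0.24 ]
scopetop [0.612 0.083 0.275]
ring [0.614 0.086 0.135]
flux [0.417 0.136 0.065]
```

View pics/topc.png

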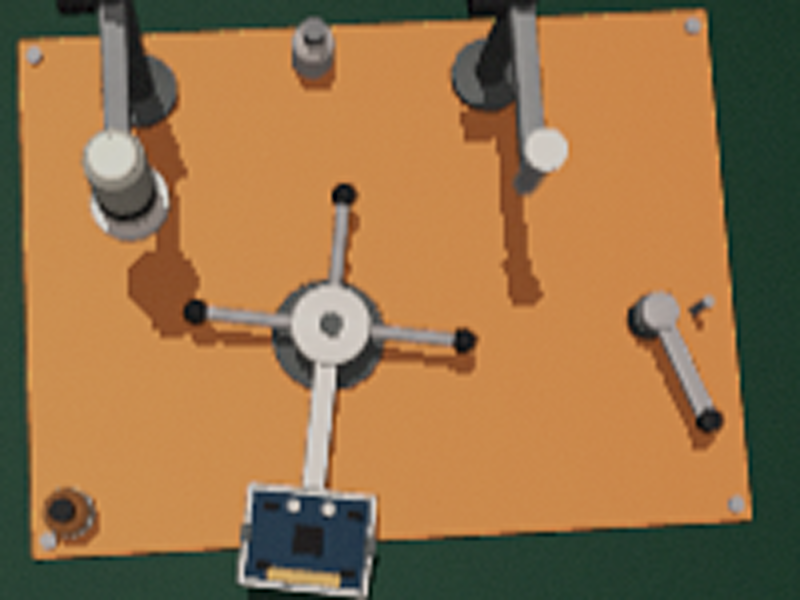

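View pics/sidec.png

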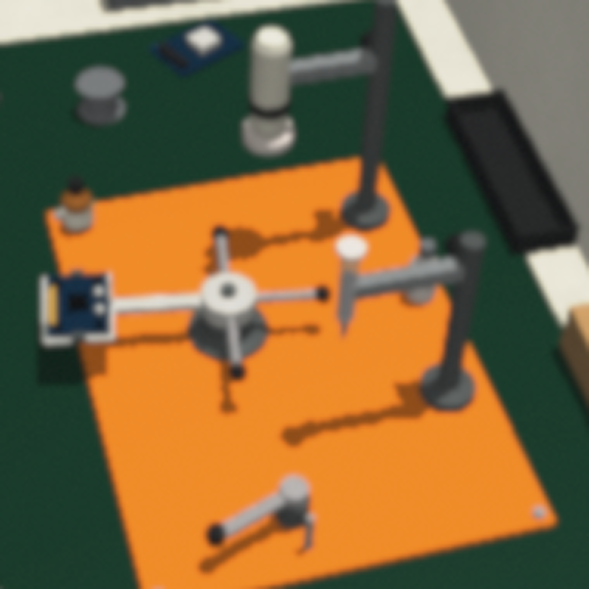

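The enlargements give: hub (0.544, -0.047), chip 150 mm from it at 172.9° azimuth, all three spokes consistent with that, and lens axis about (0.614, 0.083), also 150 mm away. The turn needed is therefore about -111°, clockwise. The syringe is at (0.622, -0.172). I'll push the board's arm from its -y side first, then finish on spoke_right, which keeps me clear of both columns.

Emit:
{"api": "arm_command", "payload": {"increments": [[[1,-0.03,-0.02,0,-3],[1,-0.06,-0.04,0,-6],[1,-0.09,-0.055,0,-9],[1,-0.12,-0.075,0,-12],[1,-0.15,-0.09,0,-15.6],[1,-0.18,-0.11,0,-15.6],[1,-0.21,-0.13,0,-15.6],[1,-0.24,-0.15,0,-15.6],[1,-0.27,-0.165,0,-15.6],[1,-0.3,-0.185,0,-15.6],[1,-0.316,-0.194,0,-15.6],[1,-0.316,-0.194,0,-15.6]]], "newtons": 30}}

```text
t: 1.2
eef_pos: [0.424, 0.3253, 0.2454]
tool_rot: [-3.14, 0.002, 3.134]
contact_force: [-0.4, 0.0, 0.0]
gripper_width: 0.003
grip_force: 0.0
```

Run:
```python
from h import *
s=sense(); print(s['eef_pos'].round(4),s['tool_rot'].round(4),s['qpos'].round(2),s['gripper_width'])
t=get_image('top');d=get_image('side')
# lens: barrel top & ring from both views
def tri(a,b):
    (p,u),(q,w)=a,b; A=np.c_[u,-w]; k=np.linalg.lstsq(A,q-p,rcond=None)[0]; return ((p+u*k[0]+q+w*k[1])/2).round(4), np.linalg.norm(p+u*k[0]-q-w*k[1]).round(4)
T=lambda x,y:ray(t,200+x/4-.4,130+y/4-.4); S=lambda x,y:ray(d,210+x/3.1-.4,130+y/3.1-.4)
print('barreltop',tri(T(115,157),S(271,42))); print('ring',tri(T(130,203),S(268,131)))
for n,x,y,z in [('hub',331,324,.066),('chip',308,540,.067),('L',195,311,.055),('F',344,194,.055),('R',464,341,.055),('piv',660,311,.055),('end',709,420,.058)]: print(n,onz(t,200+x/4-.4,130+y/4-.4,z).round(4))
for n,x,y,z in [('hub',229,290,.066),('chip',77,301,.067),('piv',294,489,.055),('end',216,534,.058)]: print('side',n,onz(d,210+x/3.1-.4,130+y/3.1-.4,z).round(4))
```

```text
[0.424  0.3253 0.2454] [-3.1400e+00  1.5000e-03  3.1336e+00] [-0.88  0.19  0.19  1.63 -0.03  1.33  0.88] 0.003221765824907364
barreltop (array([0.617 , 0.0852, 0.2679]), np.float64(0.0019))
ring (array([0.6163, 0.0863, 0.1528]), np.float64(0.0045))
hub [ 0.5448 -0.0456  0.066 ]
chip [ 0.3957 -0.0265  0.067 ]
L [0.5574 0.0495 0.055 ]
F [ 0.6398 -0.0574  0.055 ]
R [ 0.5326 -0.1394  0.055 ]
piv [ 0.5515 -0.2793  0.055 ]
end [ 0.4732 -0.3091  0.058 ]
side hub [ 0.5491 -0.0436  0.066 ]
side chip [ 0.3984 -0.0272  0.067 ]
side piv [ 0.5545 -0.2847  0.055 ]
side end [ 0.4753 -0.3185  0.058 ]
```

Emit:
{"api": "arm_command", "payload": {"increments": [[[1,0,-0.035,0,0],[1,-0.005,-0.07,0,0],[1,-0.01,-0.105,0,0],[1,-0.015,-0.14,0,0],[1,-0.02,-0.175,0,0],[1,-0.025,-0.21,0,0],[1,-0.03,-0.245,0,0],[1,-0.035,-0.28,0,0],[1,-0.042,-0.315,0,0],[1,-0.042,-0.35,0,0],[1,-0.042,-0.385,0,0],[1,-0.042,-0.402,0,0]]]}}

```text
t: 2.3
eef_pos: [0.4619, -0.0746, 0.2455]
tool_rot: [-3.141, 0.0, 3.14]
contact_force: [-0.9, -0.2, -0.1]
gripper_width: 0.001
grip_force: 0.0
```

Emit:
{"api": "arm_command", "payload": {"increments": [[[1,0,0,0,0],[1,0,0,0,0],[1,0,0,0.025,0],[1,0,0,0.05,0],[1,0,0,0.075,0],[1,0,0,0.095,0],[1,0,0,0.11,0],[1,0,0,0.11,0]]]}}

```text
t: 2.97
eef_pos: [0.4604, -0.0686, 0.1322]
tool_rot: [3.141, -0.006, -3.137]
contact_force: [-1.0, -0.6, 0.8]
gripper_width: 0.002
grip_force: 0.0
```

Run:
```python
from h import *
s=sense(); print(s['eef_pos'].round(4),s['tool_rot'].round(4),s['qpos'].round(2),s['contact_force'])
im=get_image('side'); cv2.imwrite('pics/s1.png',cv2.resize(im['frame'][130:330,170:400],None,fx=3,fy=3)[:,:,::-1])
```

```text
[ 0.4604 -0.0686  0.1322] [ 3.1412 -0.0058 -3.1366] [-0.43  0.15  0.56  1.96 -0.09  1.06  1.74] [-1.01601949 -0.56578169  0.77828794]
```

View pics/s1.png

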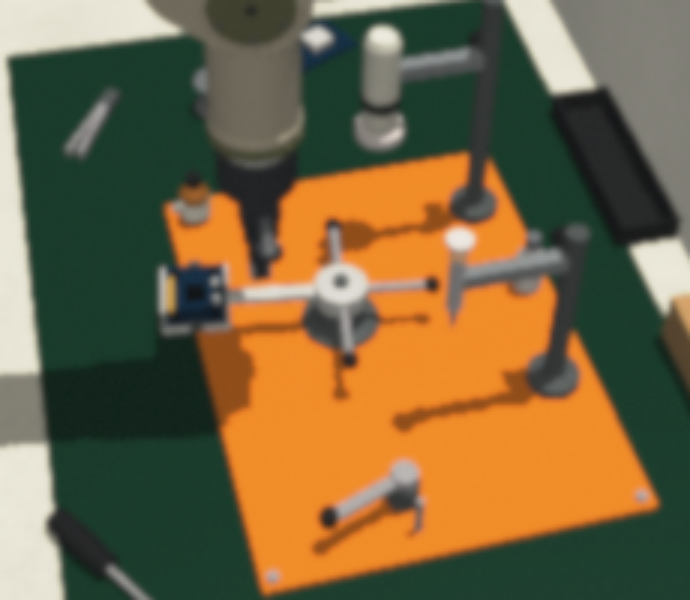

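The side view shows the shut fingertips above the -y side of the board's arm, at about (262,275) in the crop. Nothing has been touched. I'll check the tip projection and let the arm settle.

Emit:
{"api": "arm_command", "payload": {"increments": [[[1,0,-0.004,0,0],[1,0,-0.004,0,0],[1,0,-0.004,0,0]]]}}

```text
t: 3.27
eef_pos: [0.4632, -0.0755, 0.1365]
tool_rot: [3.141, 0.002, -3.141]
contact_force: [-0.9, -0.2, -0.6]
gripper_width: -0.002
grip_force: 0.0
```

Run:
```python
from h import *
s=sense(); print(s['eef_pos'].round(4),s['tool_rot'].round(4),s['qd'].round(3),s['contact_force'])
im=get_image('side'); p=proj(im,[0.4604,-0.0686,0.118]); print((p-[170,130])*3)
```

```text
[ 0.4632 -0.0755  0.1365] [ 3.1414e+00  2.1000e-03 -3.1409e+00] [ 0.002  0.001 -0.001  0.007 -0.002 -0.005 -0.002] [-0.86281362 -0.2198021  -0.57471877]
[258.89810916 275.29281922]
```

Emit:
{"api": "arm_command", "payload": {"increments": [[[1,0,0,0.01,0],[1,0,0,0.02,0],[1,0,0,0.03,0],[1,0,0,0.04,0],[1,0,0,0.05,0],[1,0,0,0.06,0],[1,0,0,0.07,0],[1,0,0,0.08,0],[1,0,0,0.088,0],[1,0,0,0.088,0],[1,0,0,0.088,0],[1,0,0,0.088,0]]]}}

```text
t: 4.32
eef_pos: [0.4626, -0.0758, 0.0476]
tool_rot: [-3.141, 0.0, -3.141]
contact_force: [0.2, 0.5, 1.0]
gripper_width: -0.005
grip_force: 0.0
```

```bash
cat >> h.py <<'E'
HUB=np.array([.546,-.045])
def centre(phi,rho,half):  # finger centre pushing a bar at azimuth phi (deg) clockwise, axis-aligned finger 22(x) x 29(y)
    a=np.radians(phi); u=np.array([np.cos(a),np.sin(a)]); p=np.array([-u[1],u[0]])
    return HUB+rho*u+(half+.011*abs(p[0])+.0145*abs(p[1]))*p
def plan(phis,rho,half):
    s=sense(); c=s['eef_pos'][:2]
    print(s['eef_pos'].round(4),s['tool_rot'].round(3),s['contact_force'].round(1))
    for f in phis:
        d=centre(f,rho,half)-c; print(round(f,1),'x',round(-d[0],4),'y',round(d[1],4))
E
python3 -c "
from h import *
plan(np.arange(173,108,-4),.077,.008)"
```

```text
[ 0.4626 -0.0758  0.0476] [-3.141  0.    -3.141] [0.2 0.5 1. ]
173 x -0.0041 y 0.0166
169 x -0.0032 y 0.0216
165 x -0.0026 y 0.0267
161 x -0.0024 y 0.0319
157 x -0.0025 y 0.0373
153 x -0.0031 y 0.0426
149 x -0.004 y 0.0481
145 x -0.0053 y 0.0535
141 x -0.0071 y 0.0589
137 x -0.0093 y 0.0642
133 x -0.012 y 0.0694
129 x -0.015 y 0.0745
125 x -0.0185 y 0.0793
121 x -0.0224 y 0.084
117 x -0.0267 y 0.0883
113 x -0.0314 y 0.0924
109 x -0.0365 y 0.0961
```

Emit:
{"api": "arm_command", "payload": {"increments": [[[1,-0.004,0.004,0,0],[1,-0.004,0.008,0,0],[1,-0.004,0.01,0,0],[1,-0.004,0.012,0,0],[1,-0.004,0.014,0,0],[1,-0.004,0.016,0,0],[1,-0.004,0.018,0,0],[1,-0.003,0.02,0,0],[1,-0.003,0.022,0,0],[1,-0.003,0.024,0,0],[1,-0.003,0.027,0,0],[1,-0.003,0.03,0,0]]]}}

```text
t: 5.32
eef_pos: [0.4653, -0.0455, 0.0473]
tool_rot: [-3.141, 0.0, -3.141]
contact_force: [0.3, -1.7, 0.7]
gripper_width: 0.003
grip_force: 0.8
```

Run:
```python
from h import *
s=sense(); print(s['eef_pos'].round(4),s['tool_rot'].round(4),s['contact_force'].round(1))
```

```text
[ 0.4653 -0.0455  0.0473] [-3.1415e+00  1.0000e-04 -3.1414e+00] [ 0.3 -1.7  0.7]
```

Contact came as planned, with 1.7 N on the arm. Continuing along the arc.

Emit:
{"api": "arm_command", "payload": {"increments": [[[1,0,0.003,0,0],[1,0,0.006,0,0],[1,0,0.009,0,0],[1,0,0.012,0,0],[1,-0.001,0.015,0,0],[1,-0.001,0.018,0,0],[1,-0.002,0.021,0,0],[1,-0.003,0.024,0,0],[1,-0.004,0.027,0,0],[1,-0.005,0.03,0,0],[1,-0.006,0.033,0,0],[1,-0.008,0.036,0,0]]]}}

```text
t: 6.32
eef_pos: [0.4732, -0.0094, 0.0472]
tool_rot: [-3.142, -0.0, -3.141]
contact_force: [-0.2, -1.6, -0.3]
gripper_width: -0.002
grip_force: 0.8
```

Emit:
{"api": "arm_command", "payload": {"increments": [[[1,-0.002,0.004,0,0],[1,-0.004,0.007,0,0],[1,-0.006,0.01,0,0],[1,-0.008,0.013,0,0],[1,-0.01,0.016,0,0],[1,-0.013,0.018,0,0],[1,-0.015,0.02,0,0],[1,-0.015,0.02,0,0],[1,-0.012,0.015,0,0],[1,-0.008,0.008,0,0],[1,-0.005,0,0,0],[1,-0.005,0,0,0]]]}}

```text
t: 7.32
eef_pos: [0.4772, -0.0122, 0.0473]
tool_rot: [-3.141, -0.001, 3.139]
contact_force: [-0.1, -0.5, 0.0]
gripper_width: 0.001
grip_force: 0.0
```

Run:
```python
from h import *
s=sense(); print(s['eef_pos'].round(4),s['contact_force'].round(1))
im=get_image('top'); cv2.imwrite('pics/t1.png',cv2.resize(im['frame'][130:280,200:400],None,fx=4,fy=4,interpolation=cv2.INTER_CUBIC)[:,:,::-1])
```

```text
[ 0.4772 -0.0122  0.0473] [-0.1 -0.5  0. ]
```

View pics/t1.png

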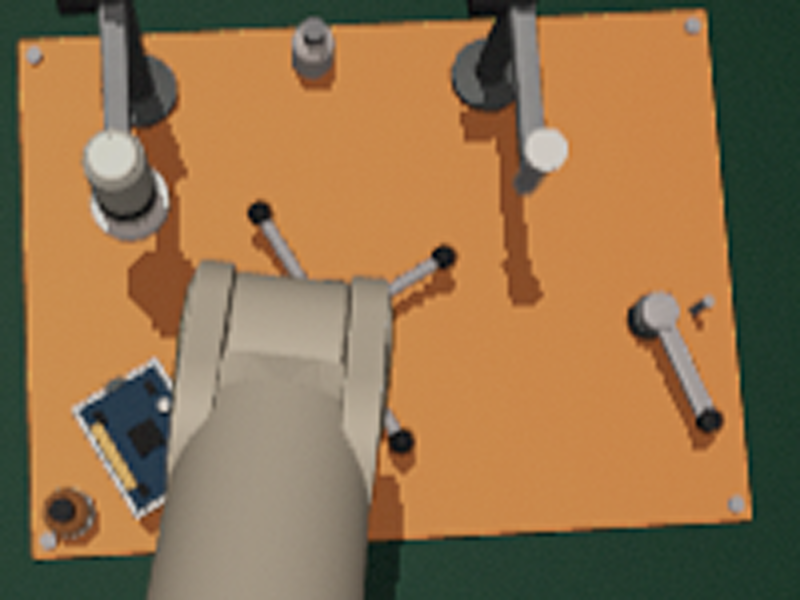

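The top view shows the rotor about 55° round. The chip is at (148,438), spoke_left's ball at (260,212), spoke_far's at (445,257) and spoke_right's at (400,441), all in crop pixels. The bottle is untouched. I'll lift and move in behind spoke_right.

Emit:
{"api": "arm_command", "payload": {"increments": [[[1,0,-0.003,0,0],[1,0,-0.006,-0.01,0],[1,0,-0.01,-0.03,0],[1,0,-0.01,-0.05,0],[1,0,-0.01,-0.07,0],[1,0,-0.01,-0.08,0],[1,0,-0.01,-0.08,0],[1,0,-0.01,-0.08,0]]]}}

```text
t: 8.03
eef_pos: [0.4785, -0.0194, 0.1275]
tool_rot: [3.141, 0.001, -3.141]
contact_force: [-0.5, 1.1, -0.8]
gripper_width: -0.002
grip_force: 0.0
```

Run:
```python
from h import *
t=get_image('top'); 
for n,x,y,z,o in [('chip',148,438,.067,0),('L',260,212,.055,90),('F',445,257,.055,180),('R',400,441,.055,-90)]:
    P=onz(t,200+x/4-.4,130+y/4-.4,z)[:2]; d=P-HUB; print(n,P.round(4),np.hypot(*d).round(4),(np.degrees(np.arctan2(d[1],d[0]))+o)%360)
plan(np.arange(209,145,-4),.073,.005)
```

```text
chip [0.4677 0.0822] 0.1494 121.63171209894656
L [0.6277 0.0026] 0.0946 120.22443925884845
F [ 0.593 -0.128] 0.0954 119.50723981540035
R [ 0.4631 -0.0923] 0.0955 119.6850235030052
[ 0.4779 -0.0194  0.1267] [ 3.141e+00 -1.000e-03 -3.141e+00] [ 0.5 -0.1 -0.9]
209 x -0.0154 y -0.0811
205 x -0.0116 y -0.0771
201 x -0.008 y -0.0727
197 x -0.0048 y -0.0681
193 x -0.0019 y -0.0631
189 x 0.0007 y -0.0578
185 x 0.0028 y -0.0523
181 x 0.0045 y -0.0466
177 x 0.0058 y -0.0418
173 x 0.0069 y -0.0373
169 x 0.0076 y -0.0326
165 x 0.008 y -0.0278
161 x 0.0082 y -0.0229
157 x 0.0079 y -0.0179
153 x 0.0073 y -0.0129
149 x 0.0063 y -0.0078
```

Emit:
{"api": "arm_command", "payload": {"increments": [[[1,-0.005,-0.02,0,0],[1,-0.01,-0.045,0,0],[1,-0.018,-0.07,0,0],[1,-0.024,-0.088,0,0],[1,-0.025,-0.096,0,0],[1,-0.025,-0.096,0.01,0],[1,-0.025,-0.096,0.025,0],[1,-0.025,-0.096,0.04,0],[1,-0.025,-0.096,0.055,0],[1,-0.025,-0.096,0.07,0],[1,-0.025,-0.096,0.079,0],[1,-0.025,-0.096,0.079,0]]]}}

```text
t: 9.08
eef_pos: [0.5011, -0.1139, 0.0454]
tool_rot: [3.141, -0.005, -3.14]
contact_force: [-0.4, 0.3, -0.2]
gripper_width: -0.001
grip_force: 0.0
```

Run:
```python
from h import *
plan(np.arange(210,145,-3),.073,.005)
```

```text
[ 0.5011 -0.1139  0.0454] [ 3.141 -0.005 -3.14 ] [-0.4  0.3 -0.2]
210 x 0.0068 y 0.0124
207 x 0.0097 y 0.0153
204 x 0.0125 y 0.0184
201 x 0.0152 y 0.0217
198 x 0.0177 y 0.0252
195 x 0.02 y 0.0289
192 x 0.022 y 0.0327
189 x 0.0239 y 0.0367
186 x 0.0256 y 0.0408
183 x 0.027 y 0.045
180 x 0.0281 y 0.0494
177 x 0.0291 y 0.0527
174 x 0.0299 y 0.056
171 x 0.0305 y 0.0595
168 x 0.031 y 0.063
165 x 0.0313 y 0.0667
162 x 0.0314 y 0.0703
159 x 0.0313 y 0.074
156 x 0.031 y 0.0778
153 x 0.0305 y 0.0816
150 x 0.0298 y 0.0854
147 x 0.0289 y 0.0892
```

Emit:
{"api": "arm_command", "payload": {"increments": [[[1,0.003,0.005,0,0],[1,0.004,0.008,0,0],[1,0.006,0.01,0,0],[1,0.007,0.012,0,0],[1,0.009,0.014,0,0],[1,0.011,0.016,0,0],[1,0.013,0.018,0,0],[1,0.015,0.021,0,0],[1,0.017,0.024,0,0],[1,0.018,0.026,0,0],[1,0.02,0.029,0,0],[1,0.022,0.032,0,0]]]}}

```text
t: 10.08
eef_pos: [0.4811, -0.0835, 0.0483]
tool_rot: [-3.141, -0.0, -3.141]
contact_force: [1.6, -0.9, 0.4]
gripper_width: -0.004
grip_force: 0.9
```

Emit:
{"api": "arm_command", "payload": {"increments": [[[1,0.001,0.003,0,0],[1,0.002,0.005,0,0],[1,0.003,0.008,0,0],[1,0.004,0.011,0,0],[1,0.005,0.014,0,0],[1,0.006,0.016,0,0],[1,0.007,0.019,0,0],[1,0.007,0.021,0,0],[1,0.008,0.024,0,0],[1,0.008,0.027,0,0],[1,0.009,0.029,0,0],[1,0.009,0.029,0,0]]]}}

```text
t: 11.08
eef_pos: [0.4719, -0.0539, 0.0482]
tool_rot: [3.141, -0.001, -3.14]
contact_force: [0.8, -0.8, -0.5]
gripper_width: -0.004
grip_force: 0.2
```

Run:
```python
from h import *
plan(np.arange(174,145,-3),.073,.005)
im=get_image('top'); cv2.imwrite('pics/t2.png',cv2.resize(im['frame'][130:280,200:400],None,fx=4,fy=4,interpolation=cv2.INTER_CUBIC)[:,:,::-1])
```

```text
[ 0.4719 -0.0539  0.0482] [ 3.141e+00 -1.000e-03 -3.140e+00] [ 0.8 -0.8 -0.5]
174 x 0.0007 y -0.0039
171 x 0.0013 y -0.0004
168 x 0.0018 y 0.0031
165 x 0.0021 y 0.0067
162 x 0.0022 y 0.0104
159 x 0.0021 y 0.0141
156 x 0.0019 y 0.0179
153 x 0.0014 y 0.0216
150 x 0.0007 y 0.0254
147 x -0.0002 y 0.0293
```

View pics/t2.png

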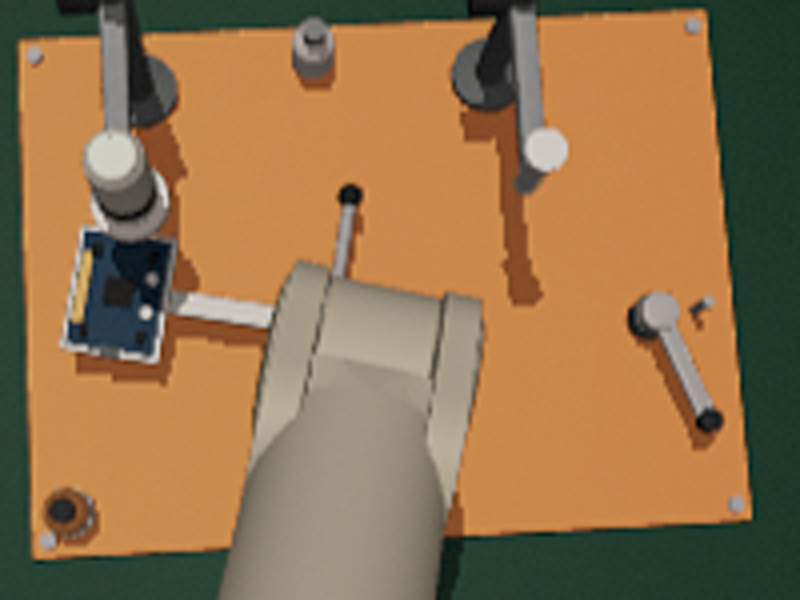

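The chip is now at (120,292) and spoke_left's ball at (350,195) in the crop. About 20° remain.

Run:
```python
from h import *
t=get_image('top')
for n,x,y,z,o in [('chip',120,292,.067,0),('L',350,195,.055,90)]:
    P=onz(t,200+x/4-.4,130+y/4-.4,z)[:2]; d=P-HUB; print(n,P.round(4),np.hypot(*d).round(4),(np.degrees(np.arctan2(d[1],d[0]))+o)%360)
```

```text
chip [0.5699 0.101 ] 0.1479 80.71745229851057
L [ 0.639  -0.0617] 0.0945 79.84643010658013
```

Emit:
{"api": "arm_command", "payload": {"increments": [[[1,0.001,0.002,0,0],[1,0.001,0.004,0,0],[1,0.002,0.006,0,0],[1,0.002,0.008,0,0],[1,0.002,0.01,0,0],[1,0.002,0.012,0,0],[1,0.002,0.014,0,0],[1,0.002,0.016,0,0],[1,0.002,0.018,0,0],[1,0.002,0.019,0,0],[1,0.001,0.02,0,0],[1,0.001,0.02,0,0]]]}}

```text
t: 12.18
eef_pos: [0.471, -0.0342, 0.0481]
tool_rot: [3.141, -0.001, -3.141]
contact_force: [-1.0, -1.6, 0.4]
gripper_width: -0.001
grip_force: 0.5
```

Run:
```python
from h import *
plan(np.arange(156,146,-1),.073,.005)
im=get_image('top'); a=cv2.resize(im['frame'][140:240,205:325],None,fx=5,fy=5,interpolation=cv2.INTER_CUBIC)
cv2.imwrite('pics/t3.png',a[:,:,::-1])
```

```text
[ 0.471  -0.0342  0.0481] [ 3.141e+00 -1.000e-03 -3.141e+00] [-1.  -1.6  0.4]
156 x 0.0009 y -0.0019
155 x 0.0008 y -0.0006
154 x 0.0006 y 0.0006
153 x 0.0004 y 0.0019
152 x 0.0002 y 0.0032
151 x -0.0 y 0.0044
150 x -0.0003 y 0.0057
149 x -0.0005 y 0.007
148 x -0.0008 y 0.0083
147 x -0.0012 y 0.0095
```

View pics/t3.png

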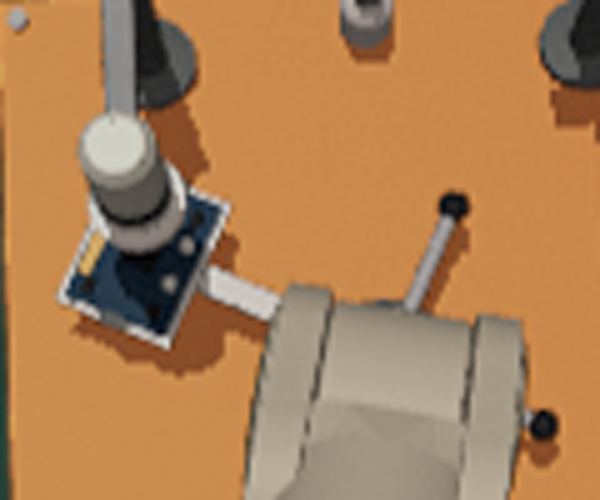

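Only a few degrees are left. The board now sits mostly under the ring. In this crop spoke_left's ball is at (453,205), spoke_far's at (543,425), the barrel top at (117,148) and the ring centre at about (139,206).

Run:
```python
from h import *
t=get_image('top')
def g(x,y,z): return onz(t,205+x/5-.4,140+y/5-.4,z)[:2]
for n,x,y,z,o in [('L',453,205,.055,90),('F',543,425,.055,180),('barrel',117,148,.275,0),('ring',139,206,.135,0)]:
    P=g(x,y,z); d=P-HUB; print(n,P.round(4),np.hypot(*d).round(4),(np.degrees(np.arctan2(d[1],d[0]))+o)%360)
c=np.array([g(*k,.06) for k in [(60,298),(167,346),(230,207)]]); m=(c[0]+c[2])/2; print('board mid',m, np.degrees(np.arctan2(*(m-HUB)[::-1])), np.hypot(*(m-HUB)))
```

```text
L [ 0.6321 -0.0846] 0.0948 65.30785615821219
F [ 0.5051 -0.1317] 0.0959 64.76509792118634
barrel [0.6135 0.0854] 0.1469 62.645206288555656
ring [0.6168 0.0872] 0.1499 61.82819761756888
board mid [0.60664386 0.09001642] 65.81233042943013 0.14801050979811128
```

Emit:
{"api": "arm_command", "payload": {"increments": [[[1,0,0.001,0,0],[1,0,0.002,0,0],[1,0,0.003,0,0],[1,0,0.004,0,0],[1,0,0.004,0,0],[1,0,0.004,0,0],[1,0,0.004,0,0],[1,0,0.001,0,0],[1,0,-0.004,0,0],[1,0,-0.008,0,0],[1,0,-0.012,0,0],[1,0,-0.012,0,0]]]}}

```text
t: 13.28
eef_pos: [0.4712, -0.0479, 0.0483]
tool_rot: [-3.141, -0.0, 3.141]
contact_force: [-1.2, 0.4, 0.4]
gripper_width: 0.0
grip_force: 0.0
```

Emit:
{"api": "arm_command", "payload": {"increments": [[[1,0,0,-0.01,0],[1,0,0,-0.03,0],[1,0,0,-0.05,0],[1,0,0,-0.075,0],[1,0,0,-0.1,0],[1,0,-0.03,-0.12,0],[1,0,-0.065,-0.12,0],[1,0,-0.1,-0.12,0],[1,0,-0.135,-0.12,0],[1,0,-0.17,-0.12,0],[1,0,-0.19,-0.12,0],[1,0,-0.2,-0.12,0]]]}}

```text
t: 14.28
eef_pos: [0.4705, -0.2502, 0.1693]
tool_rot: [-3.14, 0.0, 3.138]
contact_force: [-0.4, 1.0, -0.2]
gripper_width: -0.003
grip_force: 0.0
```

Run:
```python
from h import *
s=sense(); print(s['eef_pos'].round(4),s['tool_rot'].round(3),s['contact_force'].round(1))
im=get_image('top'); a=cv2.resize(im['frame'][140:260,205:365],None,fx=5,fy=5,interpolation=cv2.INTER_CUBIC)
cv2.imwrite('pics/t4.png',a[:,:,::-1])
```

```text
[ 0.4705 -0.2502  0.1693] [-3.14   0.     3.138] [-0.4  1.  -0.2]
```

View pics/t4.png

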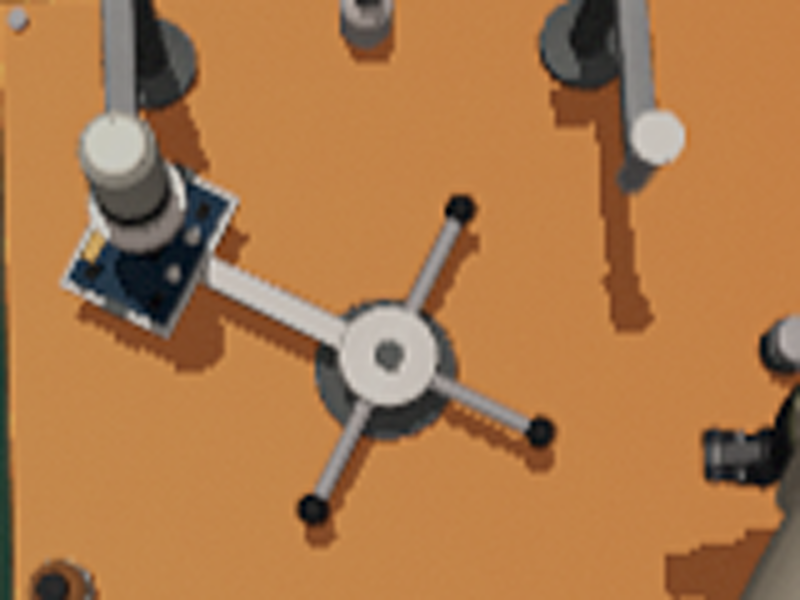

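This unobstructed view shows the hub at (389,354), balls at (460,209), (540,432) and (313,510), and board corners at (63,282), (167,333) and (238,202). I'll measure the angle and work out the lever numbers.

Run:
```python
from h import *
t=get_image('top')
def g(x,y,z): return onz(t,205+x/5-.4,140+y/5-.4,z)[:2]
L,F,Rr,H=g(460,209,.055),g(540,432,.055),g(313,510,.055),g(389,354,.066)
an=lambda d:np.degrees(np.arctan2(d[1],d[0]))
print('hub',H,(L+Rr)/2,'phi from L-R',an(L-Rr)+90,'F',an(F-(L+Rr)/2)+180)
h=(L+Rr)/2
for n,P in [('barrel',g(117,148,.275)),('ring',g(139,206,.135)),('boardmid',(g(63,282,.06)+g(238,202,.06))/2)]: print(n,P,an(P-h),np.hypot(*(P-h)))
# column/syringe symmetric check: syringe top
P=g(657,137,.24);print('syr',P,an(P-h),np.hypot(*(P-h)))
piv=np.array([.553,-.281]); end=np.array([.474,-.3125]); d=end-piv; print('lever',np.hypot(*d),an(d))
# side view ball check
```

```text
hub [ 0.54535873 -0.04578454] [ 0.54485079 -0.04518236] phi from L-R 62.94843158036791 F 62.74654000132131
barrel [0.61348821 0.08544977] 62.281428310525385 0.14756642204653925
ring [0.6167786  0.08715767] 61.475582460901116 0.1506236797424822
boardmid [0.6125992  0.08690005] 62.84556442987428 0.14844395705443744
syr [ 0.62358668 -0.17203845] -58.173325626541846 0.1493044150324389
lever 0.08504851556611678 -158.26114046643326
```

Chip azimuth is 62.8° against about 62° for the lens, so the offset is only about 2–3 mm. Next is the lock lever: pivot (0.553, -0.281), azimuth 202°, to be pushed counter-clockwise about 60°.

```bash
cat >> h.py <<'E'
PIV=np.array([.553,-.281])
def lplan(phis,rho=.055,half=.007):
    s=sense(); c=s['eef_pos'][:2]; print(s['eef_pos'].round(4),s['tool_rot'].round(3),s['contact_force'].round(1))
    for f in phis:
        a=np.radians(f); u=np.array([np.cos(a),np.sin(a)]); p=np.array([-u[1],u[0]])
        P=PIV+rho*u-(half+.011*abs(p[0])+.0145*abs(p[1]))*p; d=P-c; print(f,'x',round(-d[0],4),'y',round(d[1],4))
E
python3 -c "
from h import *
lplan(range(202,266,4))"
```

```text
[ 0.4709 -0.2482  0.1688] [-3.141 -0.     3.139] [-0.5 -0.9  0.1]
202 x -0.0219 y -0.0306
206 x -0.0218 y -0.0346
210 x -0.022 y -0.0386
214 x -0.0224 y -0.0427
218 x -0.0233 y -0.0468
222 x -0.0244 y -0.0509
226 x -0.0259 y -0.055
230 x -0.0278 y -0.059
234 x -0.03 y -0.0629
238 x -0.0326 y -0.0667
242 x -0.0355 y -0.0703
246 x -0.0388 y -0.0737
250 x -0.0424 y -0.0769
254 x -0.0462 y -0.0797
258 x -0.0504 y -0.0823
262 x -0.0547 y -0.0845
```

Emit:
{"api": "arm_command", "payload": {"increments": [[[1,-0.016,-0.015,0,0],[1,-0.016,-0.015,0,0],[1,-0.016,-0.015,0.02,0],[1,-0.016,-0.015,0.04,0],[1,-0.016,-0.015,0.06,0],[1,-0.016,-0.015,0.075,0],[1,-0.016,-0.015,0.09,0],[1,-0.016,-0.015,0.1,0],[1,-0.016,-0.015,0.11,0],[1,-0.016,-0.015,0.12,0],[1,-0.016,-0.015,0.122,0],[1,-0.016,-0.015,0.122,0]]]}}

```text
t: 15.38
eef_pos: [0.4872, -0.2612, 0.0458]
tool_rot: [3.141, -0.001, -3.141]
contact_force: [-0.7, 0.1, 0.2]
gripper_width: -0.002
grip_force: 0.0
```

```bash
python3 -c "
from h import *
lplan(range(202,266,4))"
```

```text
[ 0.4872 -0.2612  0.0458] [ 3.141e+00 -1.000e-03 -3.141e+00] [-0.7  0.1  0.2]
202 x -0.0056 y -0.0177
206 x -0.0055 y -0.0216
210 x -0.0057 y -0.0256
214 x -0.0061 y -0.0297
218 x -0.007 y -0.0339
222 x -0.0081 y -0.038
226 x -0.0096 y -0.0421
230 x -0.0115 y -0.0461
234 x -0.0137 y -0.05
238 x -0.0163 y -0.0538
242 x -0.0192 y -0.0574
246 x -0.0225 y -0.0608
250 x -0.0261 y -0.0639
254 x -0.0299 y -0.0668
258 x -0.0341 y -0.0693
262 x -0.0385 y -0.0715
```

Emit:
{"api": "arm_command", "payload": {"increments": [[[1,-0.003,-0.006,0,0],[1,-0.005,-0.01,0,0],[1,-0.005,-0.012,0,0],[1,-0.005,-0.014,0,0],[1,-0.005,-0.016,0,0],[1,-0.005,-0.018,0,0],[1,-0.005,-0.02,0,0],[1,-0.006,-0.022,0,0],[1,-0.006,-0.024,0,0],[1,-0.006,-0.026,0,0],[1,-0.006,-0.028,0,0],[1,-0.006,-0.03,0,0]]]}}

```text
t: 16.38
eef_pos: [0.4935, -0.2915, 0.0462]
tool_rot: [3.141, -0.0, -3.141]
contact_force: [-0.5, 1.4, -0.1]
gripper_width: 0.001
grip_force: 0.5
```

Emit:
{"api": "arm_command", "payload": {"increments": [[[1,-0.001,-0.003,0,0],[1,-0.001,-0.005,0,0],[1,-0.002,-0.008,0,0],[1,-0.003,-0.01,0,0],[1,-0.004,-0.013,0,0],[1,-0.005,-0.015,0,0],[1,-0.006,-0.017,0,0],[1,-0.008,-0.02,0,0],[1,-0.009,-0.022,0,0],[1,-0.011,-0.024,0,0],[1,-0.013,-0.027,0,0],[1,-0.013,-0.027,0,0]]]}}

```text
t: 17.38
eef_pos: [0.5067, -0.3193, 0.0464]
tool_rot: [-3.141, 0.0, -3.141]
contact_force: [-1.1, 0.3, 0.2]
gripper_width: 0.0
grip_force: 0.1
```

```bash
python3 -c "
from h import *
lplan(range(238,270,3))"
```

```text
[ 0.5067 -0.3193  0.0464] [-3.141  0.    -3.141] [-1.1  0.3  0.2]
238 x 0.0032 y 0.0044
241 x 0.0011 y 0.0017
244 x -0.0013 y -0.0009
247 x -0.0038 y -0.0034
250 x -0.0065 y -0.0057
253 x -0.0094 y -0.0079
256 x -0.0124 y -0.0099
259 x -0.0156 y -0.0117
262 x -0.0189 y -0.0134
265 x -0.0223 y -0.0148
268 x -0.0259 y -0.016
```

Emit:
{"api": "arm_command", "payload": {"increments": [[[1,-0.001,-0.001,0,0],[1,-0.002,-0.002,0,0],[1,-0.004,-0.003,0,0],[1,-0.005,-0.005,0,0],[1,-0.007,-0.006,0,0],[1,-0.009,-0.007,0,0],[1,-0.01,-0.008,0,0],[1,-0.012,-0.009,0,0],[1,-0.013,-0.01,0,0],[1,-0.013,-0.01,0,0]]]}}

```text
t: 18.22
eef_pos: [0.5198, -0.3287, 0.0463]
tool_rot: [-3.141, 0.0, -3.141]
contact_force: [-0.4, 0.7, 0.5]
gripper_width: 0.001
grip_force: 0.1
```

Emit:
{"api": "arm_command", "payload": {"increments": [[[1,-0.001,0,0,0],[1,-0.002,-0.001,0,0],[1,-0.003,-0.002,0,0],[1,-0.003,-0.002,0,0]]]}}

```text
t: 18.55
eef_pos: [0.5226, -0.3307, 0.0463]
tool_rot: [-3.142, 0.0, -3.141]
contact_force: [-0.7, -0.0, 0.7]
gripper_width: 0.002
grip_force: 0.2
```

Emit:
{"api": "arm_command", "payload": {"increments": [[[1,-0.001,-0.0005,0,0],[1,-0.002,-0.001,0,0],[1,-0.002,-0.001,0,0]]]}}

```text
t: 18.8
eef_pos: [0.5246, -0.3316, 0.0463]
tool_rot: [-3.142, 0.0, -3.141]
contact_force: [-0.2, 0.7, -0.2]
gripper_width: -0.0
grip_force: 0.3
```

Emit:
{"api": "arm_command", "payload": {"increments": [[[1,-0.001,-0.0005,0,0],[1,-0.002,-0.0005,0,0],[1,-0.002,-0.0005,0,0]]]}}

```text
t: 19.05
eef_pos: [0.5265, -0.3324, 0.0463]
tool_rot: [-3.141, -0.0, -3.141]
contact_force: [-0.3, 0.3, -1.0]
gripper_width: -0.003
grip_force: 0.3
```

Emit:
{"api": "arm_command", "payload": {"increments": [[[1,-0.001,0,0,0],[1,-0.002,0,0,0],[1,-0.002,0,0,0]]]}}

```text
t: 19.3
eef_pos: [0.5285, -0.3324, 0.0464]
tool_rot: [-3.141, 0.0, -3.141]
contact_force: [-1.3, -0.7, -0.4]
gripper_width: 0.001
grip_force: 0.5
```

Run:
```python
from h import *
s=sense(); print(s['eef_pos'].round(4),s['contact_force'].round(1),s['grip_force'])
im=get_image('side'); a=cv2.resize(im['frame'][250:350,240:360],None,fx=5,fy=5,interpolation=cv2.INTER_CUBIC)
cv2.imwrite('pics/s2.png',a[:,:,::-1])
```

```text
[ 0.5285 -0.3324  0.0464] [-1.3 -0.7 -0.4] 0.4647732252487913
```

View pics/s2.png

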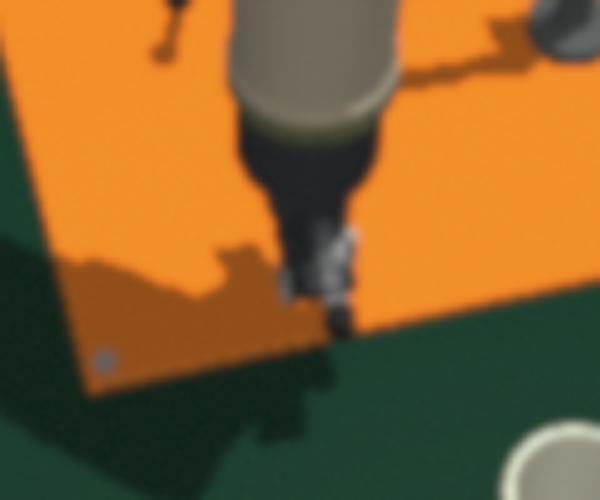

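The side view shows the lever past the finger with its button at about (342,318) in the crop, swung nearly to -y. I'll locate it and keep inching.

Run:
```python
from h import *
im=get_image('side'); P=onz(im,240+342/5-.4,250+318/5-.4,.05)[:2]
for p in (PIV,np.array([.5545,-.2847])): d=P-p; print(P,np.hypot(*d),np.degrees(np.arctan2(d[1],d[0]))%360)
```

```text
[ 0.54382458 -0.36485122] 0.084351737448943 263.75525295786554
[ 0.54382458 -0.36485122] 0.08085903068951089 262.4133685670971
```

Emit:
{"api": "arm_command", "payload": {"increments": [[[1,-0.001,0,0,0],[1,-0.002,0,0,0],[1,-0.002,0,0,0]]]}}

```text
t: 19.65
eef_pos: [0.5296, -0.3323, 0.0462]
tool_rot: [3.141, -0.002, 3.142]
contact_force: [-5.2, -0.1, 2.5]
gripper_width: 0.002
grip_force: 2.3
```

Emit:
{"api": "arm_command", "payload": {"increments": [[[1,-0.001,0,0,0],[1,-0.002,0,0,0],[1,-0.002,0,0,0]]]}}

```text
t: 19.9
eef_pos: [0.5299, -0.3325, 0.0461]
tool_rot: [3.14, -0.004, 3.14]
contact_force: [-11.4, 1.6, 6.6]
gripper_width: 0.003
grip_force: 5.6
```

Force rose to 11 N with no further travel, so the lever is on its stop. I'll back off and lift clear.

Emit:
{"api": "arm_command", "payload": {"increments": [[[1,0.002,0,0,0],[1,0.006,0,0,0],[1,0.012,0,0,0],[1,0.018,0,0,0],[1,0.022,0,-0.01,0],[1,0.022,0,-0.03,0],[1,0.022,0,-0.055,0],[1,0.022,0,-0.08,0],[1,0.03,0,-0.11,0],[1,0.045,0.02,-0.14,0],[1,0.06,0.02,-0.15,0],[1,0.06,0.02,-0.15,0]]]}}

```text
t: 20.9
eef_pos: [0.4712, -0.3135, 0.2005]
tool_rot: [-3.14, 0.006, 3.14]
contact_force: [0.0, -0.7, 0.4]
gripper_width: 0.0
grip_force: 0.0
```

Run:
```python
from h import *
s=sense(); print(s['eef_pos'].round(4),s['contact_force'].round(1))
im=get_image('side'); a=cv2.resize(im['frame'][120:330,210:400],None,fx=2.85,fy=2.85,interpolation=cv2.INTER_CUBIC)
cv2.imwrite('pics/s3.png',a[:,:,::-1])
```

```text
[ 0.4712 -0.3135  0.2005] [ 0.  -0.7  0.4]
```

View pics/s3.png

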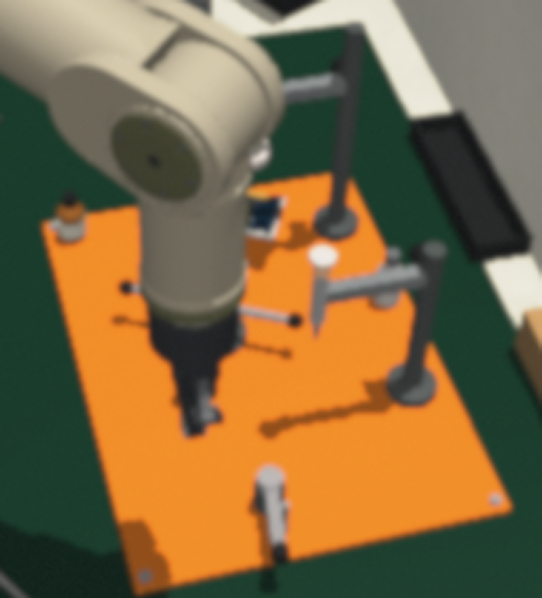

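The lever lies across to -y against its peg, with its end at about (280,552). The finger is clear, the stage hasn't been touched since I measured it, and the bottles are in place. Handing in.

```bash
python3 -c "
from h import *
print(finish_job())"
```

```text
the job is handed in; nothing more can be done
None
```

I handed the job in at about 21 s: by my camera measurements the chip is 2–3 mm from the microscope's axis, and the lock lever is against its stop (highest push I read was about 13 N); no verdict was shown.

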